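# Line up the kitchen canisters by height in their rack

## Robot

A 6-joint arm with a two-finger parallel gripper is mounted at the origin on the work surface. World frame = base frame: x ahead of the robot, y to its left, z up, the work surface at z = 0. Lengths are in mm, angles in degrees, forces in N, time in s.
With the tool pointing down it reaches from about 375 to 975 mm from the base axis. Payload 3.8 kg.
Tool frame: the origin (TCP) lies at the very end of the fingers, on their centre line; the grasp point (between the pads) lies 19 mm behind it; z points along the fingers, y is the direction in which the jaws open and shut (so a half turn about z gives the same grasp; the last joint's range is limited). The gripper opens to 88 mm and grips with 3 to 60 N. Pads are 18 mm wide; open, the fingers measure 123 mm over their backs; the gripper's body (75 mm by 187 mm) begins 45 mm behind the grasp point.
Start: joints at [70.651, 15.12, 91.902, -0, 72.978, -2.114], TCP at [199.99, 644.688, 238.706] pointing down, gripper open.
Joint ranges: [-150.88, 150.88], [-54.13, 125.18], [17.81, 147.31], [-75.09, 255.09], [0, 152.58], [-146.25, 146.25]. Speed limits (degrees/s): [147.25, 147.25, 180, 180, 180, 180].

## Interface

Orientations are given as a 3x3 rotation matrix whose columns are the frame's x, y, z axes.
In Python, from bench import robot gives the robot as it stands.
- The arm moves only by the tool step_arm, never from a script. Its argument "deltas" is a list of rows, each an object of numbers: "x", "y", "z": the shift along the tool's x, y, z each as a share of 300 mm, from -1 to 1; "wx", "wy", "wz": the turn, a rotation vector about the tool's x, y, z each as a share of 0.08 rad, from -1 to 1. A call has 1 to 10 rows; each row shifts and turns the commanded pose from where the row before left it, along the tool's axes as they then stand; what a row does not reach is not made up. A row lasts 1/8 s, in which the tool goes at most 62.5 mm and 10.7 degrees, less where a joint would pass 70% of its speed; a pose out of reach is approached as far as the arm can. A call with a number of a shift or a turn outside -1 to 1 is refused whole. A call with a gripper value outside its range is refused whole. "grip" is the gripper command: -1 is fully open, 1 is shut, values between are in proportion, set as the call begins (left out, the last holds). The fingers move at their own pace and stop on an object; the grip force is fixed at half the most. Time passes only in rows, so rows that do not move let the fingers close. It gives the time, the measured TCP pose, the force and the opening at its end, in the units of the state.
- robot.get_state(): the state, without advancing time (a new reading comes with each control period).
- robot.read_camera(name): name is "scene" or "top" or "wrist"; returns (picture, depth): 480x640x3 uint8, red, green, blue; 480x640 float32, mm along the optical axis (not along the pixel's ray), 0 where there is no reading.
- robot.camera_params(name): a dict with "mtx" (3x3 intrinsics, pixels), "R" (3x3) and "t" (3): a world point X has camera coordinates R X + t. Camera axes: x right, y down, z forward; pixel columns grow to the right and rows downward; lengths in mm; the calibration is good to about 2 mm. A picture is of the moment at which its call begins: read the wrist's pose just before it. camera_params takes no time and is no camera call; for the wrist camera it gives the pose at the moment of the call.
- robot.close_job(): hands the job in, once; it reports no verdict.
The state is a dict: "time": time; "q": joint angles; "joint_velocities": joint speeds; "joint_efforts": joint torques, N m; "ee_pos": TCP position; "tcp_rot": TCP orientation; "ft_force": force on the tool from outside, world axes, zero at the start; "moment": the same for the moment, N m; "gripper_width": opening from 0.0 (shut) to 1.0 (fully open).
Only numpy, scipy, OpenCV 4.12 (cv2) and the standard library are available. Lean on these libraries where they do the work, as an engineer would, in place of code of your own. Each camera call takes 0.05 s, during which the arm holds its last target. There are 200 camera calls.

## Task

The canisters have been wiped and left about the worktop: stand all four back in their rack, one in each bay, in order of height, with the tallest at the end next to the teal utensil crock and the shortest at the end by the oil bottle. Keep them upright, set each one down gently on the base of its bay rather than dropping it, and leave the crock, the bottle and the mug where they are.

Things in the scene. Friction and masses are not known exactly. Their poses are not given: they have to be found in the camera images.
- rack: Fixed canister rack: wooden base 104 x 374 mm, top face 18 mm above the worktop; a black 6 mm wire gallery (top 36 mm above the worktop) and three cross wires part it into four bays in a row, 84 x 84 mm clear each. Origin on the worktop under its middle; x across its depth (away from the robot, turned up to 0.2 rad), y along the row, z up. Bay centres: x = 0, y = +135, +45, -45, -135 mm.
- crock: Teal utensil crock (100 mm across, 125 mm tall, with two wooden spoons and a black turner that reach to about 235 mm), standing beyond the rack's +y or -y end, about 285 mm from its middle. It marks the end for the tallest canister. Loose, 0.9 kg. Origin: centre of its underside. A bystander: leave it standing where it is.
- oil_bottle: Green glass oil bottle, 60 mm in diameter and 215 mm tall, standing beyond the other end of the rack, about 285 mm from its middle. Loose, 0.6 kg. Origin: centre of its underside. A bystander: leave it standing where it is.
- mug: Blue mug, 76 mm in diameter and 88 mm tall, with a handle reaching 32 mm out on its own +y side, roughly towards the robot; it stands among the canisters. Loose, 0.3 kg. Origin: centre of its underside. A bystander: leave it standing where it is.
- canister_1: The tallest of four straight round cream stoneware canisters with black lids fixed firmly to them: 64 mm in diameter over its whole height, lid included, 150 mm tall, about 420 g, standing upright on the worktop between robot and rack. Origin: centre of its underside; z up along its axis.
- canister_2: The second tallest of four straight round cream stoneware canisters with black lids fixed firmly to them: 58 mm in diameter over its whole height, lid included, 125 mm tall, about 320 g, standing upright on the worktop between robot and rack. Origin: centre of its underside; z up along its axis.
- canister_3: The third tallest of four straight round cream stoneware canisters with black lids fixed firmly to them: 52 mm in diameter over its whole height, lid included, 100 mm tall, about 230 g, standing upright on the worktop between robot and rack. Origin: centre of its underside; z up along its axis.
- canister_4: The shortest of four straight round cream stoneware canisters with black lids fixed firmly to them: 46 mm in diameter over its whole height, lid included, 75 mm tall, about 160 g, standing upright on the worktop between robot and rack. Origin: centre of its underside; z up along its axis.

How it is judged:
By the outcome, as a careful person would: the job done as asked, in the order asked, and still so for the second after the job is handed in, with the robot touching nothing.
It also fails if it takes over 112 s, if anything falls off the work surface, if the arm or the gripper's body presses on something with over 40 N, if the wrist force passes 120 N, or if a joint passes its speed limit or range.

## Working session

There is one attempt and no reset: what is moved stays moved. The work goes in short steps, Python scripts to look and compute and a tool call to move; the robot and the scene stay as the last step left them, time stands still between calls to the robot, and variables do not carry over. Pictures are saved under pics/ and viewed, about 12 in all and at most 16, crops included, and the job is handed in when it is done.

Besides the shell and the picture viewer there is one more tool, called after "Call:" as name(argument=value, ...) on one line, values as JSON. step_arm: Moves the arm, as the interface text tells. Its arguments: {"type":"object","properties":{"deltas":{"type":"array"},"grip":{"type":"number"}},"required":["deltas"]}

```bash
mkdir -p pics
python3 - <<'E'
from bench import robot
import cv2,numpy as np
s=robot.get_state();print(s['time'],s['ee_pos'],np.round(s['tcp_rot'],3))
for n in('scene','top'):
    p,d=robot.read_camera(n);c=robot.camera_params(n);print(n,c)
    cv2.imwrite(f'pics/{n}0.png',p[:,:,::-1]);np.save(f'pics/{n}0.npy',d)
E
```

```text
0.0 [199.77596821 644.00735226 237.40057884] [[-0.955  0.296 -0.001]
 [ 0.296  0.955 -0.002]
 [ 0.    -0.002 -1.   ]]
scene {'mtx': array([[579.52282172,   0.        , 311.84130603],
       [  0.        , 579.52282172, 233.12109252],
       [  0.        ,   0.        ,   1.        ]]), 'R': array([[-0.58327424,  0.81226969, -0.00301936],
       [ 0.51157499,  0.36445913, -0.77811347],
       [-0.63093755, -0.45539817, -0.62811648]]), 't': array([ 315.90825186, -236.26904267, 1575.74297883])}
top {'mtx': array([[530.5562923 ,   0.        , 314.78193445],
       [  0.        , 530.5562923 , 239.06898701],
       [  0.        ,   0.        ,   1.        ]]), 'R': array([[ 0.00231975, -0.99992794,  0.01177867],
       [-0.98714041, -0.00417247, -0.15980115],
       [ 0.15983878, -0.0112565 , -0.98707895]]), 't': array([   6.99940988,  543.25514008, 1189.09132396])}
```

View pics/top0.png

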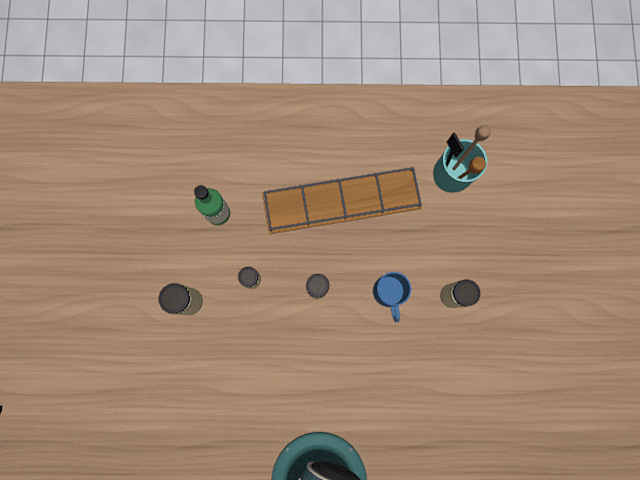

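View pics/scene0.png

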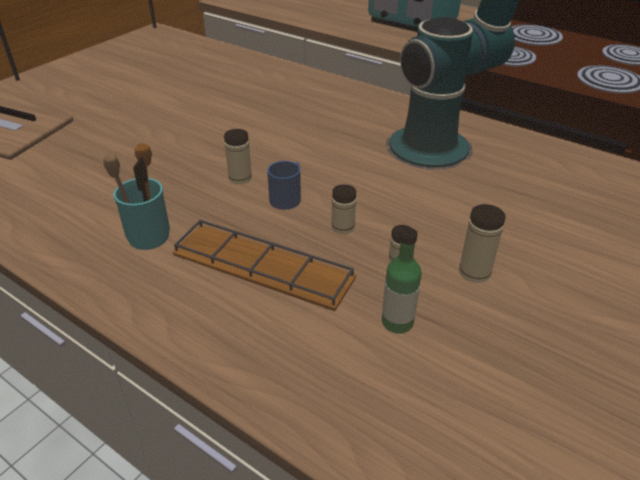

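The top view shows the tallest canister at (175,298), c4 at (249,276), c3 at (317,285), the mug at (392,290) and c2 at (466,292). The rack runs from (268,210) to (418,190), with the crock at its right (-y) end and the bottle at its left. The scene view agrees.

```bash
cat > h.py <<'E'
from bench import robot
import cv2,numpy as np
def cloud(n,d,c=None):
    c=c or robot.camera_params(n)
    v,u=np.mgrid[:480,:640]
    P=np.stack([(u-c['mtx'][0,2])*d/c['mtx'][0,0],(v-c['mtx'][1,2])*d/c['mtx'][1,1],d],-1)
    return (P-c['t'])@c['R']
def onplane(n,uv,z):
    c=robot.camera_params(n);r=np.linalg.inv(c['mtx'])@[uv[0],uv[1],1];r=c['R'].T@r
    o=-c['R'].T@c['t'];return o+r*(z-o[2])/r[2]
E
python3 - <<'E'
from h import *
d=np.load('pics/top0.npy');W=cloud('top',d);im=cv2.imread('pics/top0.png')
print('table z',np.median(W[330:400,100:250,2]))
for n,(u,v),h in(('c1',(175,298),150),('c4',(249,276),75),('c3',(317,285),100),('c2',(466,292),125),('mug',(392,290),88)):
    w=W[v-25:v+25,u-25:u+25];m=(abs(w[...,2]-h)<8)
    (x,y),r=cv2.minEnclosingCircle(w[m][:,:2].astype(np.float32))
    k=np.argwhere(m).mean(0);print(n,m.sum(),w[m].mean(0).round(1),(round(x,1),round(y,1),round(r,1)),np.median(w[m][:,2]), onplane('top',(u-25+k[1],v-25+k[0]),h).round(1))
w=W[155:245,255:430];m=(w[...,2]>10)&(w[...,2]<45)
print(cv2.minAreaRect(w[m][:,:2].astype(np.float32)),w[m].mean(0))
g=cv2.cvtColor(im,cv2.COLOR_BGR2GRAY)[155:245,255:430]<75
p=np.argwhere(g);q=np.array([onplane('top',(b+255,a+155),34)for a,b in p])[:,:2].astype(np.float32)
print('wire',len(q),cv2.minAreaRect(q),cv2.boxPoints(cv2.minAreaRect(q)))
for n,(u,v),h in(('crock',(463,160),90),('bottle',(210,205),60)):
    w=W[v-60:v+40,u-40:u+40];m=w[...,2]>h;print(n,w[m].min(0).round(),w[m].max(0).round())
# scene cross-check
d=robot.read_camera('scene')[1];W=cloud('scene',d)
for n,(u,v),h in(('c1',(487,216),150),('c4',(404,235),75),('c3',(344,192),100),('c2',(236,136),125)):
    w=W[v-25:v+25,u-25:u+25];m=(abs(w[...,2]-h)<5)
    (x,y),r=cv2.minEnclosingCircle(w[m][:,:2].astype(np.float32));print('scene',n,m.sum(),x,y,r)
E
```

```text
table z 0.11051817491007655
c1 751 [399.8 303.3 150.2] (400.0, 304.3, 32.2) 150.24799565594643 [399.7 303.4 150. ]
c4 328 [452.5 159.4  75.3] (452.7, 160.1, 23.1) 75.46658749204323 [452.5 159.4  75. ]
c3 437 [431.8   4.2 100.5] (432.1, 4.1, 26.0) 100.45607551446668 [431.8   4.2 100. ]
c2 582 [ 414.8 -314.2  125.6] (415.3, -314.9, 29.2) 125.71786126843415 [ 414.8 -314.4  125. ]
mug 221 [ 426.1 -165.3   87.4] (418.0, -165.0, 45.7) 87.5252587642626 [ 426.  -165.2   88. ]
((640.0927734375, -48.71424865722656), (103.06988525390625, 387.5446472167969), 9.528945922851562) [641.22283788 -54.07128363  21.52525558]
wire 369 ((642.8604736328125, -55.9058837890625), (95.72064208984375, 363.24102783203125), 9.633540153503418) [[ 565.2816    115.144226]
 [ 626.0685   -242.97446 ]
 [ 720.43933  -226.956   ]
 [ 659.65247   131.16269 ]]
crock [ 346. -372.   90.] [ 758.   23. 1260.]
bottle [346.  23.  60.] [ 641.  272. 1260.]
scene c1 595 401.38543701171875 306.4386901855469 34.325321197509766
scene c4 129 454.7271728515625 156.4845428466797 23.156389236450195
scene c3 291 432.87445068359375 8.238155364990234 28.21584129333496
scene c2 261 419.6929626464844 -313.6999816894531 30.954256057739258
```

Call:
step_arm(deltas=[{"wz": 1},{"wz": 1},{"wz": 1},{"wz": 1},{"wz": 1},{"wz": 1},{"wz": 1}], grip=-1)

```text
$.deltas[0]: bad value
```

Call:
step_arm(deltas=[{"wz": 1},{"wz": 1},{"wz": 1},{"wz": 1},{"wz": 1},{"wz": 1},{"wz": 0.8},{}])

```text
$.deltas[0]: bad value
```

```bash
cat >> h.py <<'E'
def go(x,y,z,yaw=9.63):
    s=robot.get_state();R=np.array(s['tcp_rot']);p=np.array(s['ee_pos'])
    e=np.array([x,y,z])-p;t=R.T@e
    a=np.degrees(np.arctan2(R[1,1],R[0,1]))
    print('t',round(s['time'],2),'pos',p.round(1),'yaw',round(a,2),'tilt',R[:2,2].round(4),'| share',(t/300).round(3),'wz',round((a-yaw)/4.584,2),'F',np.round(s['ft_force'],1),'w',round(s['gripper_width'],3))
E
python3 -c "
from h import *
go(452.6,159.7,230)"
```

```text
t 0.15 pos [199.8 644.2 237.7] yaw 72.76 tilt [-0.0005 -0.0016] | share [-1.283 -1.293  0.028] wz 13.77 F [-0.5 -0.  -0.8] w 0.999
```

Call:
step_arm(deltas=[{"x": 0,"y": 0,"z": 0,"wx": 0,"wy": 0,"wz": 1},{"x": 0,"y": 0,"z": 0,"wx": 0,"wy": 0,"wz": 1},{"x": 0,"y": 0,"z": 0,"wx": 0,"wy": 0,"wz": 1},{"x": 0,"y": 0,"z": 0,"wx": 0,"wy": 0,"wz": 1},{"x": 0,"y": 0,"z": 0,"wx": 0,"wy": 0,"wz": 1},{"x": 0,"y": 0,"z": 0,"wx": 0,"wy": 0,"wz": 1},{"x": 0,"y": 0,"z": 0,"wx": 0,"wy": 0,"wz": 1}], grip=-1)

```text
time: 1.02
ee_pos: [199.9, 644.4, 238.1]
tcp_rot: [[-0.65, 0.76, -0.0], [0.76, 0.65, -0.001], [-0.0, -0.001, -1.0]]
ft_force: [0.2, -0.1, 0.5]
gripper_width: 0.997
```

Call:
step_arm(deltas=[{"x": 0,"y": 0,"z": 0,"wx": 0,"wy": 0,"wz": 1},{"x": 0,"y": 0,"z": 0,"wx": 0,"wy": 0,"wz": 1},{"x": 0,"y": 0,"z": 0,"wx": 0,"wy": 0,"wz": 1},{"x": 0,"y": 0,"z": 0,"wx": 0,"wy": 0,"wz": 1},{"x": 0,"y": 0,"z": 0,"wx": 0,"wy": 0,"wz": 1},{"x": 0,"y": 0,"z": 0,"wx": 0,"wy": 0,"wz": 1},{"x": 0,"y": 0,"z": 0,"wx": 0,"wy": 0,"wz": 0.8},{"x": 0,"y": 0,"z": 0,"wx": 0,"wy": 0,"wz": 0}])

```text
time: 2.02
ee_pos: [199.9, 644.4, 238.2]
tcp_rot: [[-0.166, 0.986, -0.0], [0.986, 0.166, -0.001], [-0.001, -0.0, -1.0]]
ft_force: [-0.9, -0.7, -1.1]
gripper_width: 0.997
```

```bash
python3 -c "
from h import *
go(452.6,159.7,230)"
```

```text
t 2.02 pos [199.9 644.4 238.2] yaw 9.55 tilt [-0.0003 -0.0008] | share [-1.733  0.563  0.028] wz -0.02 F [-0.9 -0.7 -1.1] w 0.997
```

Call:
step_arm(deltas=[{"x": -0.173,"y": 0.056,"z": 0,"wx": 0,"wy": 0,"wz": 0},{"x": -0.173,"y": 0.056,"z": 0,"wx": 0,"wy": 0,"wz": 0},{"x": -0.173,"y": 0.056,"z": 0,"wx": 0,"wy": 0,"wz": 0},{"x": -0.173,"y": 0.056,"z": 0,"wx": 0,"wy": 0,"wz": 0},{"x": -0.173,"y": 0.056,"z": 0,"wx": 0,"wy": 0,"wz": 0},{"x": -0.173,"y": 0.056,"z": 0,"wx": 0,"wy": 0,"wz": 0},{"x": -0.173,"y": 0.056,"z": 0,"wx": 0,"wy": 0,"wz": 0},{"x": -0.173,"y": 0.056,"z": 0,"wx": 0,"wy": 0,"wz": 0},{"x": -0.173,"y": 0.056,"z": 0,"wx": 0,"wy": 0,"wz": 0},{"x": -0.173,"y": 0.056,"z": 0,"wx": 0,"wy": 0,"wz": 0}])

```text
time: 3.28
ee_pos: [452.0, 158.9, 238.9]
tcp_rot: [[-0.167, 0.986, 0.001], [0.986, 0.167, 0.0], [0.0, 0.001, -1.0]]
ft_force: [1.0, 0.1, -0.6]
gripper_width: 1.0
```

Call:
step_arm(deltas=[{"x": 0,"y": 0,"z": 0,"wx": 0,"wy": 0,"wz": 0},{"x": 0,"y": 0,"z": 0,"wx": 0,"wy": 0,"wz": 0}])

```text
time: 3.52
ee_pos: [451.2, 160.7, 238.6]
tcp_rot: [[-0.165, 0.986, -0.001], [0.986, 0.165, 0.001], [0.001, -0.0, -1.0]]
ft_force: [0.4, -0.1, -0.4]
gripper_width: 0.999
```

```bash
python3 -c "
from h import *
go(452.6,159.7,30)
p,d=robot.read_camera('wrist');c=robot.camera_params('wrist');cv2.imwrite('pics/w1.png',p[:,:,::-1])
W=cloud('wrist',d,c);m=(abs(W[...,2]-75)<6)&(np.hypot(W[...,0]-452,W[...,1]-160)<40)
q=W[m];print(m.sum(),q.mean(0),cv2.minEnclosingCircle(q[:,:2].astype(np.float32)))
"
```

```text
t 3.52 pos [451.2 160.7 238.6] yaw 9.49 tilt [-0.0005  0.0005] | share [-0.004  0.004  0.695] wz -0.03 F [ 0.4 -0.1 -0.4] w 0.999
1777 [452.67017824 163.11320222  74.90805633] ((452.7469787597656, 162.13388061523438), 22.796640396118164)
```

View pics/w1.png

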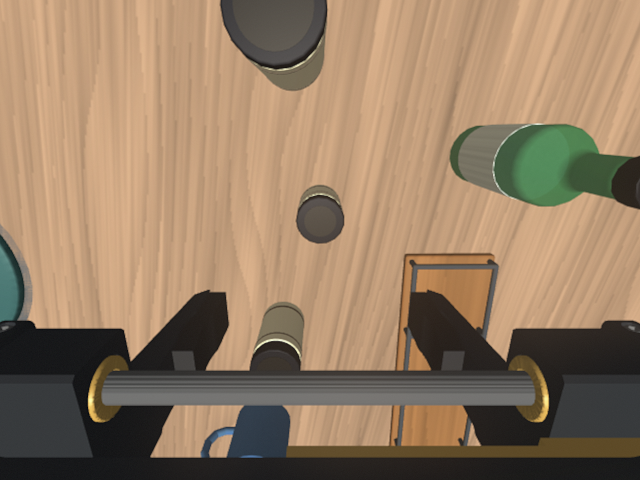

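The wrist view shows c4 at (320,215), between the jaws, with the gripper body lying along the jaw axis. Wrist and top agree to about 2 mm, so I go down.

Call:
step_arm(deltas=[{"x": 0,"y": 0.004,"z": 0.13,"wx": 0,"wy": 0,"wz": 0},{"x": 0,"y": 0,"z": 0.13,"wx": 0,"wy": 0,"wz": 0},{"x": 0,"y": 0,"z": 0.13,"wx": 0,"wy": 0,"wz": 0},{"x": 0,"y": 0,"z": 0.13,"wx": 0,"wy": 0,"wz": 0},{"x": 0,"y": 0,"z": 0.1,"wx": 0,"wy": 0,"wz": 0},{"x": 0,"y": 0,"z": 0.05,"wx": 0,"wy": 0,"wz": 0},{"x": 0,"y": 0,"z": 0.025,"wx": 0,"wy": 0,"wz": 0},{"x": 0,"y": 0,"z": 0,"wx": 0,"wy": 0,"wz": 0}])

```text
time: 4.58
ee_pos: [452.9, 161.3, 30.6]
tcp_rot: [[-0.166, 0.986, 0.001], [0.986, 0.166, 0.0], [0.0, 0.001, -1.0]]
ft_force: [1.1, -0.2, 0.3]
gripper_width: 0.997
```

Call:
step_arm(deltas=[{"x": 0,"y": 0,"z": 0,"wx": 0,"wy": 0,"wz": 0},{"x": 0,"y": 0,"z": 0,"wx": 0,"wy": 0,"wz": 0},{"x": 0,"y": 0,"z": 0,"wx": 0,"wy": 0,"wz": 0},{"x": 0,"y": 0,"z": 0,"wx": 0,"wy": 0,"wz": 0},{"x": 0,"y": 0,"z": 0,"wx": 0,"wy": 0,"wz": 0},{"x": 0,"y": 0,"z": 0,"wx": 0,"wy": 0,"wz": 0},{"x": 0,"y": 0,"z": 0,"wx": 0,"wy": 0,"wz": 0},{"x": 0,"y": 0,"z": 0,"wx": 0,"wy": 0,"wz": 0}], grip=1)

```text
time: 5.58
ee_pos: [452.8, 160.8, 30.4]
tcp_rot: [[-0.165, 0.986, 0.0], [0.986, 0.165, -0.0], [-0.0, 0.0, -1.0]]
ft_force: [0.1, -1.3, 2.4]
gripper_width: 0.511
```

Call:
step_arm(deltas=[{"x": 0,"y": 0,"z": -0.05,"wx": 0,"wy": 0,"wz": 0},{"x": 0,"y": 0,"z": -0.13,"wx": 0,"wy": 0,"wz": 0},{"x": 0,"y": 0,"z": -0.15,"wx": 0,"wy": 0,"wz": 0},{"x": 0,"y": 0,"z": -0.15,"wx": 0,"wy": 0,"wz": 0},{"x": 0,"y": 0,"z": -0.12,"wx": 0,"wy": 0,"wz": 0},{"x": -0.08,"y": 0.11,"z": 0,"wx": 0,"wy": 0,"wz": 0},{"x": -0.08,"y": 0.11,"z": 0,"wx": 0,"wy": 0,"wz": 0},{"x": -0.08,"y": 0.11,"z": 0,"wx": 0,"wy": 0,"wz": 0},{"x": -0.08,"y": 0.11,"z": 0,"wx": 0,"wy": 0,"wz": 0},{"x": -0.047,"y": 0.064,"z": 0,"wx": 0,"wy": 0,"wz": 0}])

```text
time: 6.82
ee_pos: [621.2, 76.2, 210.6]
tcp_rot: [[-0.164, 0.986, 0.0], [0.986, 0.164, -0.0], [-0.0, 0.0, -1.0]]
ft_force: [-0.2, -0.5, -0.9]
gripper_width: 0.507
```

Call:
step_arm(deltas=[{"x": 0,"y": 0,"z": 0,"wx": 0,"wy": 0,"wz": 0},{"x": 0,"y": 0,"z": 0,"wx": 0,"wy": 0,"wz": 0}])

```text
time: 7.08
ee_pos: [619.0, 77.5, 210.1]
tcp_rot: [[-0.165, 0.986, -0.001], [0.986, 0.165, 0.0], [0.0, -0.001, -1.0]]
ft_force: [-0.1, 0.0, -1.2]
gripper_width: 0.511
```

```bash
python3 -c "
from h import *
go(620.3,77.2,50)
p,d=robot.read_camera('wrist');cv2.imwrite('pics/w2.png',p[:,:,::-1]);np.save('pics/w2.npy',d);import pickle;pickle.dump(robot.camera_params('wrist'),open('pics/w2.pkl','wb'))
"
```

```text
t 7.08 pos [619.   77.5 210.1] yaw 9.51 tilt [-0.0013  0.0003] | share [-0.002  0.005  0.534] wz -0.03 F [-0.1  0.  -1.2] w 0.511
```

View pics/w2.png

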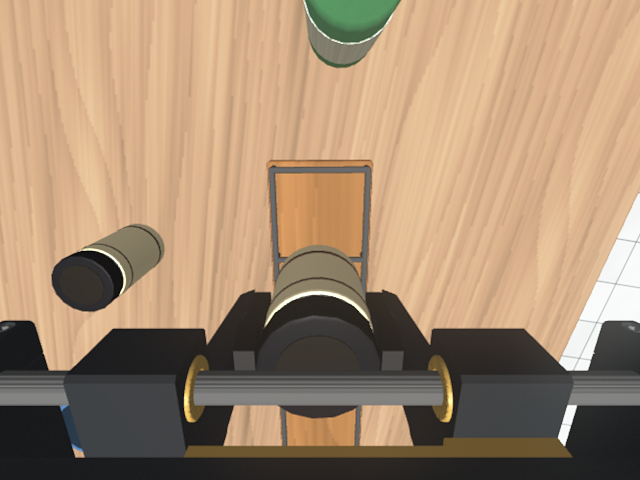

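c4 is held upright. The end of the gallery has its corners at (271,169) and (371,169), and the first cross wire lies at row ~260. I check the rack pose from these.

```bash
python3 -c "
from h import *
import pickle
c=pickle.load(open('pics/w2.pkl','rb'))
im=cv2.imread('pics/w2.png');g=cv2.cvtColor(im,cv2.COLOR_BGR2GRAY).astype(int)
# wire centres by darkness
def dark(prof):
    w=np.clip(prof.max()*.75-prof,0,None);return (w*np.arange(len(w))).sum()/w.sum()
pts=[]
for r in(190,205,220,235):
    pts+=[('L',262+dark(g[r-3:r+4,262:290].mean(0)),r),('R',355+dark(g[r-3:r+4,355:382].mean(0)),r)]
for u in(290,320,350): pts.append(('E',u,163+dark(g[163:180,u-3:u+4].mean(1))))
o=-c['R'].T@c['t'];a=np.radians(9.63);ex=np.array([np.cos(a),np.sin(a)]);ey=np.array([-np.sin(a),np.cos(a)])
for n,u,v in pts:
    r=c['R'].T@(np.linalg.inv(c['mtx'])@[u,v,1]);X=o+r*(34-o[2])/r[2];e=X[:2]-[642.9,-55.9]
    print(n,round(u,1),round(v,1),'rack x %.1f y %.1f'%(e@ex,e@ey))
"
```

```text
L 272.5 190 rack x -44.0 y 163.3
R 366.8 190 rack x 45.5 y 163.4
L 273.3 205 rack x -43.8 y 148.9
R 366.4 205 rack x 45.8 y 148.9
L 273.8 220 rack x -44.0 y 133.9
R 365.6 220 rack x 45.7 y 134.0
L 274.5 235 rack x -43.9 y 118.6
R 365.0 235 rack x 45.8 y 118.6
E 290 169.5 rack x -26.9 y 182.5
E 320 169.1 rack x 1.1 y 182.9
E 350 169.1 rack x 29.0 y 182.9
```

Call:
step_arm(deltas=[{"x": 0.003,"y": 0.006,"z": 0.08,"wx": 0,"wy": 0,"wz": 0},{"x": 0,"y": 0,"z": 0.12,"wx": 0,"wy": 0,"wz": 0},{"x": 0,"y": 0,"z": 0.12,"wx": 0,"wy": 0,"wz": 0},{"x": 0,"y": 0,"z": 0.1,"wx": 0,"wy": 0,"wz": 0},{"x": 0,"y": 0,"z": 0.06,"wx": 0,"wy": 0,"wz": 0},{"x": 0,"y": 0,"z": 0.035,"wx": 0,"wy": 0,"wz": 0},{"x": 0,"y": 0,"z": 0.015,"wx": 0,"wy": 0,"wz": 0},{"x": 0,"y": 0,"z": 0,"wx": 0,"wy": 0,"wz": 0},{"x": 0,"y": 0,"z": 0,"wx": 0,"wy": 0,"wz": 0}])

```text
time: 8.25
ee_pos: [622.5, 78.4, 52.3]
tcp_rot: [[-0.165, 0.986, 0.002], [0.986, 0.165, 0.0], [-0.0, 0.002, -1.0]]
ft_force: [-1.2, 0.3, -1.3]
gripper_width: 0.512
```

Call:
step_arm(deltas=[{"x": 0,"y": 0,"z": 0.004,"wx": 0,"wy": 0,"wz": 0},{"x": 0,"y": 0,"z": 0.002,"wx": 0,"wy": 0,"wz": 0},{"x": 0,"y": 0,"z": 0,"wx": 0,"wy": 0,"wz": 0}])

```text
time: 8.62
ee_pos: [621.5, 78.3, 49.4]
tcp_rot: [[-0.165, 0.986, -0.0], [0.986, 0.165, 0.0], [0.0, -0.0, -1.0]]
ft_force: [-0.8, -0.4, -1.1]
gripper_width: 0.514
```

Call:
step_arm(deltas=[{"x": 0,"y": 0,"z": 0.003,"wx": 0,"wy": 0,"wz": 0},{"x": 0,"y": 0,"z": 0,"wx": 0,"wy": 0,"wz": 0}])

```text
time: 8.88
ee_pos: [621.5, 78.4, 48.4]
tcp_rot: [[-0.165, 0.986, -0.0], [0.986, 0.165, -0.0], [-0.0, -0.0, -1.0]]
ft_force: [-1.1, 0.3, -1.3]
gripper_width: 0.514
```

Call:
step_arm(deltas=[{"x": 0,"y": 0,"z": 0.002,"wx": 0,"wy": 0,"wz": 0},{"x": 0,"y": 0,"z": 0,"wx": 0,"wy": 0,"wz": 0}])

```text
time: 9.12
ee_pos: [621.6, 78.4, 48.4]
tcp_rot: [[-0.165, 0.986, -0.0], [0.986, 0.165, -0.0], [-0.0, -0.0, -1.0]]
ft_force: [-2.4, -0.5, 3.5]
gripper_width: 0.509
```

Contact felt (Fz rose by about 4.5 N), so I release and rise.

Call:
step_arm(deltas=[{"x": 0,"y": 0,"z": 0,"wx": 0,"wy": 0,"wz": 0},{"x": 0,"y": 0,"z": 0,"wx": 0,"wy": 0,"wz": 0},{"x": 0,"y": 0,"z": 0,"wx": 0,"wy": 0,"wz": 0},{"x": 0,"y": 0,"z": 0,"wx": 0,"wy": 0,"wz": 0},{"x": 0,"y": 0,"z": 0,"wx": 0,"wy": 0,"wz": 0},{"x": 0,"y": 0,"z": -0.03,"wx": 0,"wy": 0,"wz": 0},{"x": 0,"y": 0,"z": -0.1,"wx": 0,"wy": 0,"wz": 0},{"x": 0,"y": 0,"z": -0.15,"wx": 0,"wy": 0,"wz": 0},{"x": 0,"y": 0,"z": -0.12,"wx": 0,"wy": 0,"wz": 0},{"x": 0,"y": 0,"z": 0,"wx": 0,"wy": 0,"wz": 0}], grip=-1)

```text
time: 10.38
ee_pos: [624.6, 78.7, 172.9]
tcp_rot: [[-0.165, 0.986, 0.009], [0.986, 0.165, 0.001], [-0.001, 0.009, -1.0]]
ft_force: [0.3, 0.3, 0.1]
gripper_width: 1.0
```

Call:
step_arm(deltas=[{"x": -0.02,"y": -0.12,"z": 0,"wx": 0,"wy": 0,"wz": 0},{"x": -0.03,"y": -0.14,"z": 0,"wx": 0,"wy": 0,"wz": 0},{"x": -0.03,"y": -0.14,"z": 0,"wx": 0,"wy": 0,"wz": 0},{"x": -0.03,"y": -0.14,"z": 0,"wx": 0,"wy": 0,"wz": 0},{"x": -0.027,"y": -0.12,"z": 0,"wx": 0,"wy": 0,"wz": 0},{"x": 0,"y": 0,"z": 0,"wx": 0,"wy": 0,"wz": 0},{"x": 0,"y": 0,"z": 0,"wx": 0,"wy": 0,"wz": 0}])

```text
time: 11.25
ee_pos: [433.4, 5.2, 167.6]
tcp_rot: [[-0.165, 0.986, 0.0], [0.986, 0.165, 0.0], [0.0, 0.0, -1.0]]
ft_force: [-0.0, -0.0, 0.1]
gripper_width: 1.001
```

```bash
cat >> h.py <<'E'
def lid(x,y,h,name):
    p,d=robot.read_camera('wrist');c=robot.camera_params('wrist');cv2.imwrite(f'pics/{name}.png',p[:,:,::-1])
    W=cloud('wrist',d,c);m=(abs(W[...,2]-h)<6)&(np.hypot(W[...,0]-x,W[...,1]-y)<50)
    q=W[m]
    if len(q)>50: print('lid',len(q),q.mean(0).round(1),cv2.minEnclosingCircle(q[:,:2].astype(np.float32)))
E
python3 -c "
from h import *
go(432.3,5,55)
lid(432,4,100,'w3')"
```

```text
t 11.25 pos [433.4   5.2 167.6] yaw 9.49 tilt [0.0004 0.0002] | share [-0.    -0.004  0.375] wz -0.03 F [-0.  -0.   0.1] w 1.001
lid 4345 [432.7   7.5 100.1] ((432.9207763671875, 5.977817058563232), 25.966350555419922)
```

View pics/w3.png

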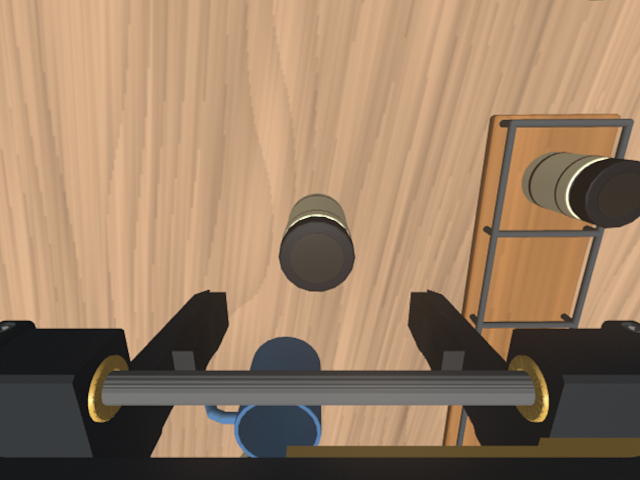

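The wrist view shows c4 upright inside the end bay (base at about (545,182)) and c3 centred between the jaws at (317,255).

Call:
step_arm(deltas=[{"x": 0,"y": -0.002,"z": 0.1,"wx": 0,"wy": 0,"wz": 0},{"x": 0,"y": 0,"z": 0.12,"wx": 0,"wy": 0,"wz": 0},{"x": 0,"y": 0,"z": 0.09,"wx": 0,"wy": 0,"wz": 0},{"x": 0,"y": 0,"z": 0.045,"wx": 0,"wy": 0,"wz": 0},{"x": 0,"y": 0,"z": 0.02,"wx": 0,"wy": 0,"wz": 0},{"x": 0,"y": 0,"z": 0,"wx": 0,"wy": 0,"wz": 0}])

```text
time: 12.05
ee_pos: [433.1, 5.1, 55.7]
tcp_rot: [[-0.165, 0.986, 0.0], [0.986, 0.165, -0.0], [-0.0, 0.0, -1.0]]
ft_force: [0.1, -0.1, 0.0]
gripper_width: 1.003
```

Call:
step_arm(deltas=[{"x": 0,"y": 0,"z": 0,"wx": 0,"wy": 0,"wz": 0},{"x": 0,"y": 0,"z": 0,"wx": 0,"wy": 0,"wz": 0},{"x": 0,"y": 0,"z": 0,"wx": 0,"wy": 0,"wz": 0},{"x": 0,"y": 0,"z": 0,"wx": 0,"wy": 0,"wz": 0},{"x": 0,"y": 0,"z": 0,"wx": 0,"wy": 0,"wz": 0},{"x": 0,"y": 0,"z": 0,"wx": 0,"wy": 0,"wz": 0},{"x": 0,"y": 0,"z": 0,"wx": 0,"wy": 0,"wz": 0},{"x": 0,"y": 0,"z": 0,"wx": 0,"wy": 0,"wz": 0}], grip=1)

```text
time: 13.05
ee_pos: [432.6, 5.0, 55.7]
tcp_rot: [[-0.165, 0.986, 0.0], [0.986, 0.165, -0.0], [-0.0, 0.0, -1.0]]
ft_force: [-2.4, 0.3, 6.4]
gripper_width: 0.583
```

```bash
python3 -c "
from h import *
go(635.6,-9.9,76)"
```

```text
t 13.05 pos [432.6   5.   55.7] yaw 9.51 tilt [ 0.0001 -0.0001] | share [-0.161  0.659 -0.068] wz -0.03 F [-2.4  0.3  6.4] w 0.583
```

Call:
step_arm(deltas=[{"x": 0,"y": 0,"z": -0.05,"wx": 0,"wy": 0,"wz": 0},{"x": 0,"y": 0,"z": -0.13,"wx": 0,"wy": 0,"wz": 0},{"x": 0,"y": 0,"z": -0.13,"wx": 0,"wy": 0,"wz": 0},{"x": 0,"y": 0.05,"z": -0.09,"wx": 0,"wy": 0,"wz": 0},{"x": -0.03,"y": 0.12,"z": 0,"wx": 0,"wy": 0,"wz": 0},{"x": -0.03,"y": 0.13,"z": 0,"wx": 0,"wy": 0,"wz": 0},{"x": -0.04,"y": 0.13,"z": 0,"wx": 0,"wy": 0,"wz": 0},{"x": -0.04,"y": 0.13,"z": 0,"wx": 0,"wy": 0,"wz": 0},{"x": -0.021,"y": 0.099,"z": 0,"wx": 0,"wy": 0,"wz": 0},{"x": 0,"y": 0,"z": 0,"wx": 0,"wy": 0,"wz": 0}])

```text
time: 14.3
ee_pos: [637.0, -10.1, 175.1]
tcp_rot: [[-0.165, 0.986, 0.0], [0.986, 0.165, 0.0], [0.0, 0.0, -1.0]]
ft_force: [-0.9, -0.6, -3.5]
gripper_width: 0.581
```

```bash
python3 -c "
from h import *
go(635.6,-9.9,75.5)"
```

```text
t 14.3 pos [637.  -10.1 175.1] yaw 9.5 tilt [0.0002 0.0001] | share [ 0.001 -0.005  0.332] wz -0.03 F [-0.9 -0.6 -3.5] w 0.581
```

Call:
step_arm(deltas=[{"x": 0,"y": -0.003,"z": 0.08,"wx": 0,"wy": 0,"wz": 0},{"x": 0,"y": 0,"z": 0.1,"wx": 0,"wy": 0,"wz": 0},{"x": 0,"y": 0,"z": 0.08,"wx": 0,"wy": 0,"wz": 0},{"x": 0,"y": 0,"z": 0.04,"wx": 0,"wy": 0,"wz": 0},{"x": 0,"y": 0,"z": 0.02,"wx": 0,"wy": 0,"wz": 0},{"x": 0,"y": 0,"z": 0.01,"wx": 0,"wy": 0,"wz": 0},{"x": 0,"y": 0,"z": 0,"wx": 0,"wy": 0,"wz": 0},{"x": 0,"y": 0,"z": 0,"wx": 0,"wy": 0,"wz": 0}])

```text
time: 15.3
ee_pos: [635.2, -10.2, 77.3]
tcp_rot: [[-0.165, 0.986, 0.001], [0.986, 0.165, -0.0], [-0.0, 0.001, -1.0]]
ft_force: [0.0, -0.2, -2.4]
gripper_width: 0.581
```

Call:
step_arm(deltas=[{"x": 0,"y": 0,"z": 0.003,"wx": 0,"wy": 0,"wz": 0},{"x": 0,"y": 0,"z": 0,"wx": 0,"wy": 0,"wz": 0}])

```text
time: 15.55
ee_pos: [634.6, -10.1, 75.7]
tcp_rot: [[-0.165, 0.986, 0.0], [0.986, 0.165, 0.0], [-0.0, 0.0, -1.0]]
ft_force: [0.6, -0.2, -3.0]
gripper_width: 0.584
```

Call:
step_arm(deltas=[{"x": 0,"y": 0,"z": 0.002,"wx": 0,"wy": 0,"wz": 0},{"x": 0,"y": 0,"z": 0,"wx": 0,"wy": 0,"wz": 0}])

```text
time: 15.8
ee_pos: [634.5, -10.1, 74.8]
tcp_rot: [[-0.165, 0.986, -0.0], [0.986, 0.165, 0.0], [0.0, -0.0, -1.0]]
ft_force: [-0.2, -0.2, -2.8]
gripper_width: 0.578
```

Call:
step_arm(deltas=[{"x": 0,"y": 0,"z": 0.003,"wx": 0,"wy": 0,"wz": 0},{"x": 0,"y": 0,"z": 0,"wx": 0,"wy": 0,"wz": 0}])

```text
time: 16.05
ee_pos: [634.5, -10.1, 73.9]
tcp_rot: [[-0.165, 0.986, -0.0], [0.986, 0.165, 0.0], [0.0, -0.0, -1.0]]
ft_force: [0.0, 1.3, -2.4]
gripper_width: 0.576
```

Call:
step_arm(deltas=[{"x": 0,"y": 0,"z": 0.002,"wx": 0,"wy": 0,"wz": 0},{"x": 0,"y": 0,"z": 0,"wx": 0,"wy": 0,"wz": 0}])

```text
time: 16.3
ee_pos: [634.6, -10.1, 73.7]
tcp_rot: [[-0.165, 0.986, -0.0], [0.986, 0.165, -0.0], [0.0, -0.0, -1.0]]
ft_force: [-2.6, 0.3, 0.4]
gripper_width: 0.58
```

Call:
step_arm(deltas=[{"x": 0,"y": 0,"z": 0,"wx": 0,"wy": 0,"wz": 0},{"x": 0,"y": 0,"z": 0,"wx": 0,"wy": 0,"wz": 0},{"x": 0,"y": 0,"z": 0,"wx": 0,"wy": 0,"wz": 0},{"x": 0,"y": 0,"z": 0,"wx": 0,"wy": 0,"wz": 0},{"x": 0,"y": 0,"z": 0,"wx": 0,"wy": 0,"wz": 0},{"x": 0,"y": 0,"z": -0.03,"wx": 0,"wy": 0,"wz": 0},{"x": 0,"y": 0,"z": -0.1,"wx": 0,"wy": 0,"wz": 0},{"x": 0,"y": 0,"z": -0.15,"wx": 0,"wy": 0,"wz": 0},{"x": 0,"y": 0,"z": -0.12,"wx": 0,"wy": 0,"wz": 0},{"x": 0,"y": 0,"z": 0,"wx": 0,"wy": 0,"wz": 0}], grip=-1)

```text
time: 17.55
ee_pos: [637.5, -10.2, 198.5]
tcp_rot: [[-0.165, 0.986, 0.009], [0.986, 0.165, -0.0], [-0.002, 0.009, -1.0]]
ft_force: [0.4, -0.3, -0.5]
gripper_width: 0.998
```

Call:
step_arm(deltas=[{"x": -0.086,"y": -0.087,"z": 0,"wx": 0,"wy": 0,"wz": 0},{"x": -0.12,"y": -0.12,"z": 0,"wx": 0,"wy": 0,"wz": 0},{"x": -0.13,"y": -0.13,"z": 0,"wx": 0,"wy": 0,"wz": 0},{"x": -0.13,"y": -0.13,"z": 0,"wx": 0,"wy": 0,"wz": 0},{"x": -0.13,"y": -0.13,"z": 0,"wx": 0,"wy": 0,"wz": 0},{"x": -0.12,"y": -0.13,"z": 0,"wx": 0,"wy": 0,"wz": 0},{"x": -0.1,"y": -0.1,"z": 0,"wx": 0,"wy": 0,"wz": 0},{"x": -0.06,"y": -0.06,"z": 0,"wx": 0,"wy": 0,"wz": 0},{"x": 0,"y": 0,"z": 0,"wx": 0,"wy": 0,"wz": 0},{"x": 0,"y": 0,"z": 0,"wx": 0,"wy": 0,"wz": 0}])

```text
time: 18.8
ee_pos: [415.4, -312.5, 192.5]
tcp_rot: [[-0.165, 0.986, -0.001], [0.986, 0.165, 0.001], [0.002, -0.001, -1.0]]
ft_force: [-0.1, 0.2, -0.2]
gripper_width: 0.999
```

```bash
python3 -c "
from h import *
go(415.5,-313.3,80)
lid(415,-314,125,'w4')"
```

```text
t 18.8 pos [ 415.4 -312.5  192.5] yaw 9.49 tilt [-0.0008  0.0014] | share [-0.003  0.     0.375] wz -0.03 F [-0.1  0.2 -0.2] w 0.999
lid 5344 [ 415.7 -312.1  125.1] ((415.9718322753906, -313.7943115234375), 28.9836483001709)
```

View pics/w4.png

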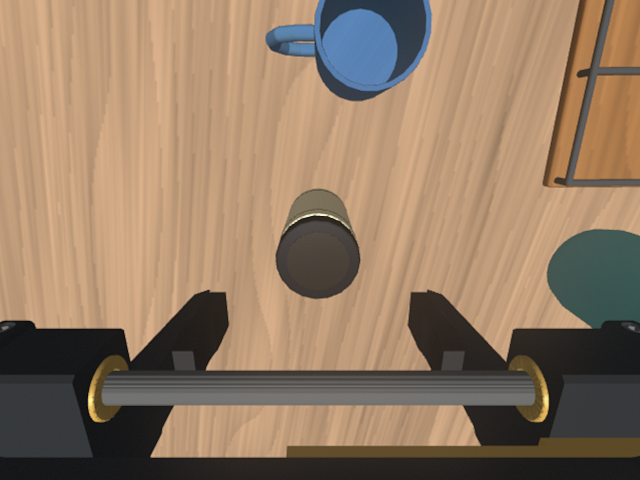

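c2 is centred at (318,257), the mug and handle at (350,40) are clear of the fingers, and the crock at (600,280) is far off.

Call:
step_arm(deltas=[{"x": -0.003,"y": 0.001,"z": 0.1,"wx": 0,"wy": 0,"wz": 0},{"x": 0,"y": 0,"z": 0.12,"wx": 0,"wy": 0,"wz": 0},{"x": 0,"y": 0,"z": 0.09,"wx": 0,"wy": 0,"wz": 0},{"x": 0,"y": 0,"z": 0.045,"wx": 0,"wy": 0,"wz": 0},{"x": 0,"y": 0,"z": 0.02,"wx": 0,"wy": 0,"wz": 0},{"x": 0,"y": 0,"z": 0,"wx": 0,"wy": 0,"wz": 0}])

```text
time: 19.6
ee_pos: [416.5, -314.1, 81.3]
tcp_rot: [[-0.166, 0.986, 0.0], [0.986, 0.166, -0.0], [-0.0, 0.0, -1.0]]
ft_force: [0.3, 0.1, 0.1]
gripper_width: 1.0
```

Call:
step_arm(deltas=[{"x": 0,"y": 0,"z": 0,"wx": 0,"wy": 0,"wz": 0},{"x": 0,"y": 0,"z": 0,"wx": 0,"wy": 0,"wz": 0},{"x": 0,"y": 0,"z": 0,"wx": 0,"wy": 0,"wz": 0},{"x": 0,"y": 0,"z": 0,"wx": 0,"wy": 0,"wz": 0},{"x": 0,"y": 0,"z": 0,"wx": 0,"wy": 0,"wz": 0},{"x": 0,"y": 0,"z": 0,"wx": 0,"wy": 0,"wz": 0},{"x": 0,"y": 0,"z": 0,"wx": 0,"wy": 0,"wz": 0},{"x": 0,"y": 0,"z": 0,"wx": 0,"wy": 0,"wz": 0}], grip=1)

```text
time: 20.6
ee_pos: [416.2, -314.4, 81.4]
tcp_rot: [[-0.165, 0.986, 0.0], [0.986, 0.165, -0.001], [-0.001, 0.0, -1.0]]
ft_force: [-3.1, -0.4, 5.7]
gripper_width: 0.653
```

```bash
python3 -c "
from h import *
go(650.6,-98.7,101)"
```

```text
t 20.6 pos [ 416.2 -314.4   81.4] yaw 9.52 tilt [ 0.0003 -0.0005] | share [ 0.58   0.889 -0.066] wz -0.02 F [-3.1 -0.4  5.7] w 0.653
```

Call:
step_arm(deltas=[{"x": 0,"y": 0,"z": -0.05,"wx": 0,"wy": 0,"wz": 0},{"x": 0,"y": 0,"z": -0.13,"wx": 0,"wy": 0,"wz": 0},{"x": 0,"y": 0,"z": -0.15,"wx": 0,"wy": 0,"wz": 0},{"x": 0,"y": 0,"z": -0.12,"wx": 0,"wy": 0,"wz": 0},{"x": 0.04,"y": 0.06,"z": 0,"wx": 0,"wy": 0,"wz": 0},{"x": 0.08,"y": 0.12,"z": 0,"wx": 0,"wy": 0,"wz": 0},{"x": 0.08,"y": 0.13,"z": 0,"wx": 0,"wy": 0,"wz": 0},{"x": 0.09,"y": 0.13,"z": 0,"wx": 0,"wy": 0,"wz": 0},{"x": 0.08,"y": 0.13,"z": 0,"wx": 0,"wy": 0,"wz": 0},{"x": 0.09,"y": 0.13,"z": 0,"wx": 0,"wy": 0,"wz": 0}])

```text
time: 21.85
ee_pos: [600.8, -141.9, 215.6]
tcp_rot: [[-0.165, 0.986, -0.001], [0.986, 0.165, 0.0], [0.001, -0.001, -1.0]]
ft_force: [-0.4, -0.4, -1.8]
gripper_width: 0.648
```

Call:
step_arm(deltas=[{"x": 0.08,"y": 0.12,"z": 0,"wx": 0,"wy": 0,"wz": 0},{"x": 0.04,"y": 0.069,"z": 0,"wx": 0,"wy": 0,"wz": 0},{"x": 0,"y": 0,"z": 0,"wx": 0,"wy": 0,"wz": 0},{"x": 0,"y": 0,"z": 0,"wx": 0,"wy": 0,"wz": 0}])

```text
time: 22.35
ee_pos: [649.3, -99.2, 215.5]
tcp_rot: [[-0.165, 0.986, -0.002], [0.986, 0.165, -0.0], [-0.0, -0.002, -1.0]]
ft_force: [-1.4, 0.6, -2.8]
gripper_width: 0.649
```

```bash
python3 -c "
from h import *
go(650.6,-98.7,101.2)"
```

```text
t 22.35 pos [649.3 -99.2 215.5] yaw 9.49 tilt [-0.0016 -0.0005] | share [0.001 0.005 0.381] wz -0.03 F [-1.4  0.6 -2.8] w 0.649
```

Call:
step_arm(deltas=[{"x": 0.001,"y": 0.004,"z": 0.08,"wx": 0,"wy": 0,"wz": 0},{"x": 0,"y": 0,"z": 0.1,"wx": 0,"wy": 0,"wz": 0},{"x": 0,"y": 0,"z": 0.1,"wx": 0,"wy": 0,"wz": 0},{"x": 0,"y": 0,"z": 0.05,"wx": 0,"wy": 0,"wz": 0},{"x": 0,"y": 0,"z": 0.03,"wx": 0,"wy": 0,"wz": 0},{"x": 0,"y": 0,"z": 0.02,"wx": 0,"wy": 0,"wz": 0},{"x": 0,"y": 0,"z": 0,"wx": 0,"wy": 0,"wz": 0},{"x": 0,"y": 0,"z": 0,"wx": 0,"wy": 0,"wz": 0},{"x": 0,"y": 0,"z": 0,"wx": 0,"wy": 0,"wz": 0}])

```text
time: 23.48
ee_pos: [652.0, -98.0, 102.7]
tcp_rot: [[-0.165, 0.986, 0.001], [0.986, 0.165, -0.0], [-0.001, 0.001, -1.0]]
ft_force: [-0.2, -0.2, -2.4]
gripper_width: 0.655
```

Call:
step_arm(deltas=[{"x": 0,"y": 0,"z": 0.003,"wx": 0,"wy": 0,"wz": 0},{"x": 0,"y": 0,"z": 0,"wx": 0,"wy": 0,"wz": 0}])

```text
time: 23.72
ee_pos: [651.3, -97.9, 101.0]
tcp_rot: [[-0.165, 0.986, -0.0], [0.986, 0.165, -0.0], [-0.0, -0.0, -1.0]]
ft_force: [-0.2, -0.3, -2.3]
gripper_width: 0.651
```

Call:
step_arm(deltas=[{"x": 0,"y": 0,"z": 0.002,"wx": 0,"wy": 0,"wz": 0},{"x": 0,"y": 0,"z": 0,"wx": 0,"wy": 0,"wz": 0}])

```text
time: 23.98
ee_pos: [651.3, -97.9, 100.3]
tcp_rot: [[-0.165, 0.986, -0.0], [0.986, 0.165, 0.0], [0.0, -0.0, -1.0]]
ft_force: [0.2, -0.9, -2.0]
gripper_width: 0.645
```

Call:
step_arm(deltas=[{"x": 0,"y": 0,"z": 0.003,"wx": 0,"wy": 0,"wz": 0},{"x": 0,"y": 0,"z": 0,"wx": 0,"wy": 0,"wz": 0}])

```text
time: 24.22
ee_pos: [651.4, -97.9, 99.5]
tcp_rot: [[-0.165, 0.986, -0.0], [0.986, 0.165, 0.0], [0.0, -0.0, -1.0]]
ft_force: [0.6, 1.1, -2.3]
gripper_width: 0.65
```

Call:
step_arm(deltas=[{"x": 0,"y": 0,"z": 0.002,"wx": 0,"wy": 0,"wz": 0},{"x": 0,"y": 0,"z": 0,"wx": 0,"wy": 0,"wz": 0}])

```text
time: 24.48
ee_pos: [651.5, -98.0, 99.4]
tcp_rot: [[-0.165, 0.986, 0.0], [0.986, 0.165, -0.0], [-0.0, 0.0, -1.0]]
ft_force: [-1.4, 0.4, 1.4]
gripper_width: 0.65
```

Call:
step_arm(deltas=[{"x": 0,"y": 0,"z": 0,"wx": 0,"wy": 0,"wz": 0},{"x": 0,"y": 0,"z": 0,"wx": 0,"wy": 0,"wz": 0},{"x": 0,"y": 0,"z": 0,"wx": 0,"wy": 0,"wz": 0},{"x": 0,"y": 0,"z": 0,"wx": 0,"wy": 0,"wz": 0},{"x": 0,"y": 0,"z": 0,"wx": 0,"wy": 0,"wz": 0},{"x": 0,"y": 0,"z": -0.03,"wx": 0,"wy": 0,"wz": 0},{"x": 0,"y": 0,"z": -0.1,"wx": 0,"wy": 0,"wz": 0},{"x": 0,"y": 0,"z": -0.16,"wx": 0,"wy": 0,"wz": 0},{"x": 0,"y": 0,"z": -0.13,"wx": 0,"wy": 0,"wz": 0},{"x": 0,"y": 0,"z": 0,"wx": 0,"wy": 0,"wz": 0}], grip=-1)

```text
time: 25.72
ee_pos: [654.3, -98.5, 230.8]
tcp_rot: [[-0.165, 0.986, 0.009], [0.986, 0.165, -0.002], [-0.003, 0.009, -1.0]]
ft_force: [-0.6, -1.1, -0.1]
gripper_width: 1.001
```

Call:
step_arm(deltas=[{"x": 0.1,"y": -0.04,"z": 0,"wx": 0,"wy": 0,"wz": 0},{"x": 0.16,"y": -0.06,"z": 0,"wx": 0,"wy": 0,"wz": 0},{"x": 0.16,"y": -0.06,"z": 0,"wx": 0,"wy": 0,"wz": 0},{"x": 0.16,"y": -0.07,"z": 0,"wx": 0,"wy": 0,"wz": 0},{"x": 0.16,"y": -0.07,"z": 0,"wx": 0,"wy": 0,"wz": 0},{"x": 0.16,"y": -0.07,"z": 0,"wx": 0,"wy": 0,"wz": 0},{"x": 0.16,"y": -0.07,"z": 0,"wx": 0,"wy": 0,"wz": 0},{"x": 0.16,"y": -0.06,"z": 0,"wx": 0,"wy": 0,"wz": 0},{"x": 0.15,"y": -0.06,"z": 0,"wx": 0,"wy": 0,"wz": 0},{"x": 0.094,"y": -0.043,"z": 0,"wx": 0,"wy": 0,"wz": 0}])

```text
time: 26.98
ee_pos: [398.4, 306.5, 223.6]
tcp_rot: [[-0.167, 0.986, -0.002], [0.986, 0.167, -0.001], [-0.001, -0.002, -1.0]]
ft_force: [-0.2, 0.6, -0.4]
gripper_width: 1.001
```

Call:
step_arm(deltas=[{"x": 0,"y": 0,"z": 0,"wx": 0,"wy": 0,"wz": 0},{"x": 0,"y": 0,"z": 0,"wx": 0,"wy": 0,"wz": 0}])

```text
time: 27.22
ee_pos: [400.3, 304.6, 224.1]
tcp_rot: [[-0.166, 0.986, -0.001], [0.986, 0.166, -0.001], [-0.001, -0.001, -1.0]]
ft_force: [0.1, 0.4, 0.1]
gripper_width: 0.997
```

```bash
python3 -c "
from h import *
go(400.5,305.5,105)
lid(400,305,150,'w5')"
```

```text
t 27.23 pos [400.3 304.6 224.1] yaw 9.54 tilt [-0.0008 -0.0013] | share [0.003 0.001 0.397] wz -0.02 F [0.1 0.4 0.1] w 0.997
lid 6249 [400.5 307.9 150.2] ((400.7289123535156, 306.0570983886719), 31.961524963378906)
```

View pics/w5.png

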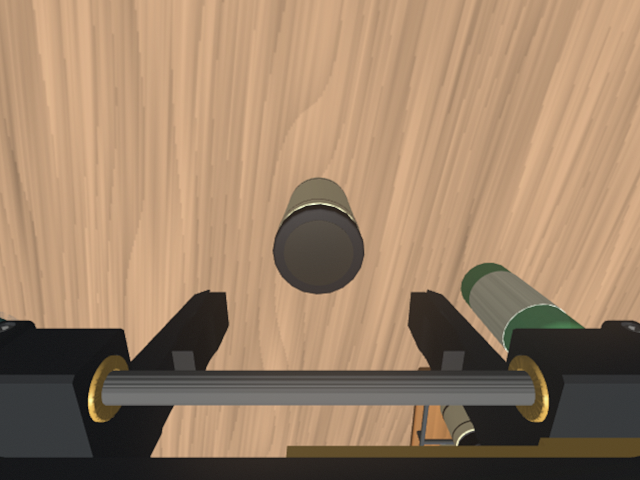

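c1 is centred at (318,249). Before going down I check the bottle, at (487,280), against the gripper body.

```bash
python3 -c "
from h import *
d=np.load('pics/top0.npy');W=cloud('top',d)
for n,s,a in(('bottle',(slice(170,235),slice(185,235)),60),('crock',(slice(115,200),slice(425,500)),80)):
    w=W[s];m=(d[s]>0)&(w[...,2]>a)&(w[...,2]<300);print(n,w[m].min(0).round(),w[m].max(0).round())
"
```

```text
bottle [581. 213.  60.] [641. 272. 220.]
crock [ 659. -372.   80.] [ 758. -272.  229.]
```

Call:
step_arm(deltas=[{"x": 0.003,"y": 0.001,"z": 0.1,"wx": 0,"wy": 0,"wz": 0},{"x": 0,"y": 0,"z": 0.12,"wx": 0,"wy": 0,"wz": 0},{"x": 0,"y": 0,"z": 0.1,"wx": 0,"wy": 0,"wz": 0},{"x": 0,"y": 0,"z": 0.05,"wx": 0,"wy": 0,"wz": 0},{"x": 0,"y": 0,"z": 0.025,"wx": 0,"wy": 0,"wz": 0},{"x": 0,"y": 0,"z": 0,"wx": 0,"wy": 0,"wz": 0}])

```text
time: 28.02
ee_pos: [401.0, 306.1, 106.7]
tcp_rot: [[-0.165, 0.986, 0.0], [0.986, 0.165, 0.0], [0.0, 0.0, -1.0]]
ft_force: [0.2, 0.9, -0.0]
gripper_width: 1.002
```

Call:
step_arm(deltas=[{"x": 0,"y": 0,"z": 0,"wx": 0,"wy": 0,"wz": 0},{"x": 0,"y": 0,"z": 0,"wx": 0,"wy": 0,"wz": 0},{"x": 0,"y": 0,"z": 0,"wx": 0,"wy": 0,"wz": 0},{"x": 0,"y": 0,"z": 0,"wx": 0,"wy": 0,"wz": 0},{"x": 0,"y": 0,"z": 0,"wx": 0,"wy": 0,"wz": 0},{"x": 0,"y": 0,"z": 0,"wx": 0,"wy": 0,"wz": 0},{"x": 0,"y": 0,"z": 0,"wx": 0,"wy": 0,"wz": 0},{"x": 0,"y": 0,"z": 0,"wx": 0,"wy": 0,"wz": 0}], grip=1)

```text
time: 29.02
ee_pos: [400.7, 306.6, 107.2]
tcp_rot: [[-0.165, 0.986, 0.0], [0.986, 0.165, 0.001], [0.001, 0.001, -1.0]]
ft_force: [-2.7, -0.5, 6.3]
gripper_width: 0.721
```

```bash
python3 -c "
from h import *
go(665.7,-187.4,125)"
```

```text
t 29.02 pos [400.7 306.6 107.2] yaw 9.52 tilt [0.0005 0.0006] | share [-1.77   0.599 -0.06 ] wz -0.03 F [-2.7 -0.5  6.3] w 0.721
```

Call:
step_arm(deltas=[{"x": 0,"y": 0,"z": -0.05,"wx": 0,"wy": 0,"wz": 0},{"x": 0,"y": 0,"z": -0.13,"wx": 0,"wy": 0,"wz": 0},{"x": 0,"y": 0,"z": -0.15,"wx": 0,"wy": 0,"wz": 0},{"x": -0.05,"y": 0,"z": -0.12,"wx": 0,"wy": 0,"wz": 0},{"x": -0.1,"y": 0,"z": -0.05,"wx": 0,"wy": 0,"wz": 0},{"x": -0.15,"y": 0,"z": 0,"wx": 0,"wy": 0,"wz": 0},{"x": -0.15,"y": 0,"z": 0,"wx": 0,"wy": 0,"wz": 0},{"x": -0.15,"y": 0,"z": 0,"wx": 0,"wy": 0,"wz": 0},{"x": -0.15,"y": 0,"z": 0,"wx": 0,"wy": 0,"wz": 0},{"x": -0.15,"y": 0,"z": 0,"wx": 0,"wy": 0,"wz": 0}])

```text
time: 30.28
ee_pos: [444.4, 38.5, 255.9]
tcp_rot: [[-0.165, 0.986, -0.001], [0.986, 0.165, -0.0], [-0.0, -0.001, -1.0]]
ft_force: [0.9, -0.2, -4.8]
gripper_width: 0.718
```

Call:
step_arm(deltas=[{"x": -0.15,"y": 0.01,"z": 0,"wx": 0,"wy": 0,"wz": 0},{"x": -0.15,"y": 0.03,"z": 0,"wx": 0,"wy": 0,"wz": 0},{"x": -0.15,"y": 0.06,"z": 0,"wx": 0,"wy": 0,"wz": 0},{"x": -0.15,"y": 0.08,"z": 0,"wx": 0,"wy": 0,"wz": 0},{"x": -0.12,"y": 0.1,"z": 0,"wx": 0,"wy": 0,"wz": 0},{"x": -0.1,"y": 0.1,"z": 0,"wx": 0,"wy": 0,"wz": 0},{"x": -0.05,"y": 0.1,"z": 0,"wx": 0,"wy": 0,"wz": 0},{"x": 0,"y": 0.08,"z": 0,"wx": 0,"wy": 0,"wz": 0},{"x": 0,"y": 0.039,"z": 0,"wx": 0,"wy": 0,"wz": 0},{"x": 0,"y": 0,"z": 0,"wx": 0,"wy": 0,"wz": 0}])

```text
time: 31.52
ee_pos: [665.3, -187.3, 255.4]
tcp_rot: [[-0.166, 0.986, -0.002], [0.986, 0.166, 0.0], [0.001, -0.002, -1.0]]
ft_force: [-0.7, 0.7, -4.9]
gripper_width: 0.723
```

Call:
step_arm(deltas=[{"x": 0,"y": 0,"z": 0,"wx": 0,"wy": 0,"wz": 0},{"x": 0,"y": 0,"z": 0,"wx": 0,"wy": 0,"wz": 0}])

```text
time: 31.78
ee_pos: [664.8, -187.7, 256.7]
tcp_rot: [[-0.165, 0.986, -0.0], [0.986, 0.165, -0.0], [-0.0, -0.0, -1.0]]
ft_force: [0.5, -0.2, -5.5]
gripper_width: 0.719
```

```bash
python3 -c "
from h import *
go(665.7,-187.4,127)
lid(650,-98,143,'w6')
c=robot.camera_params('wrist');im=cv2.imread('pics/w6.png')"
```

```text
t 31.77 pos [ 664.8 -187.7  256.7] yaw 9.51 tilt [-0.0002 -0.0001] | share [0.001 0.003 0.432] wz -0.03 F [ 0.5 -0.2 -5.5] w 0.719
lid 5289 [651.1 -97.1 143.1] ((651.1258544921875, -97.86617279052734), 28.929977416992188)
```

View pics/w6.png

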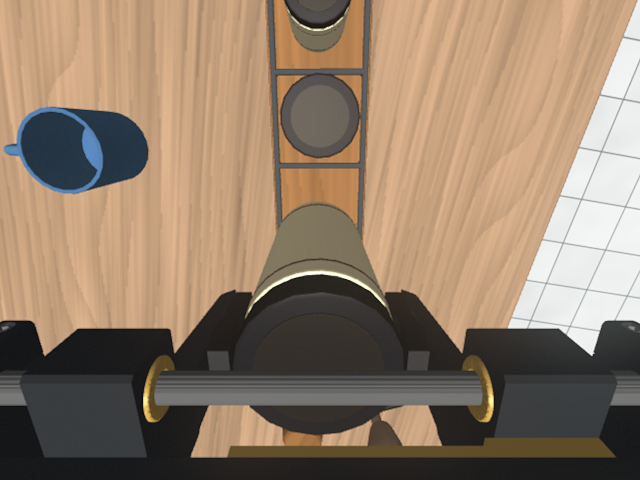

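c2 stands in its bay, between the cross wires at rows 72 and 163. c1 is centred over the last bay, and the utensils are about 45 mm clear of the gripper.

Call:
step_arm(deltas=[{"x": 0.001,"y": 0.002,"z": 0.08,"wx": 0,"wy": 0,"wz": 0},{"x": 0,"y": 0,"z": 0.12,"wx": 0,"wy": 0,"wz": 0},{"x": 0,"y": 0,"z": 0.11,"wx": 0,"wy": 0,"wz": 0},{"x": 0,"y": 0,"z": 0.06,"wx": 0,"wy": 0,"wz": 0},{"x": 0,"y": 0,"z": 0.04,"wx": 0,"wy": 0,"wz": 0},{"x": 0,"y": 0,"z": 0.02,"wx": 0,"wy": 0,"wz": 0},{"x": 0,"y": 0,"z": 0,"wx": 0,"wy": 0,"wz": 0},{"x": 0,"y": 0,"z": 0,"wx": 0,"wy": 0,"wz": 0},{"x": 0,"y": 0,"z": 0,"wx": 0,"wy": 0,"wz": 0}])

```text
time: 32.95
ee_pos: [666.7, -187.6, 128.5]
tcp_rot: [[-0.165, 0.986, 0.002], [0.986, 0.165, -0.001], [-0.001, 0.002, -1.0]]
ft_force: [0.4, 0.4, -5.4]
gripper_width: 0.718
```

Call:
step_arm(deltas=[{"x": 0,"y": 0,"z": 0.003,"wx": 0,"wy": 0,"wz": 0},{"x": 0,"y": 0,"z": 0,"wx": 0,"wy": 0,"wz": 0}])

```text
time: 33.2
ee_pos: [666.1, -187.3, 126.6]
tcp_rot: [[-0.165, 0.986, 0.0], [0.986, 0.165, -0.0], [-0.0, 0.0, -1.0]]
ft_force: [-0.5, -0.2, -4.6]
gripper_width: 0.721
```

Call:
step_arm(deltas=[{"x": 0,"y": 0,"z": 0.002,"wx": 0,"wy": 0,"wz": 0},{"x": 0,"y": 0,"z": 0,"wx": 0,"wy": 0,"wz": 0}])

```text
time: 33.45
ee_pos: [666.0, -187.3, 125.7]
tcp_rot: [[-0.165, 0.986, -0.0], [0.986, 0.165, 0.0], [0.0, -0.0, -1.0]]
ft_force: [0.6, 0.5, -5.8]
gripper_width: 0.724
```

Call:
step_arm(deltas=[{"x": 0,"y": 0,"z": 0.002,"wx": 0,"wy": 0,"wz": 0},{"x": 0,"y": 0,"z": 0,"wx": 0,"wy": 0,"wz": 0}])

```text
time: 33.7
ee_pos: [666.1, -187.4, 125.4]
tcp_rot: [[-0.165, 0.986, 0.0], [0.986, 0.165, -0.0], [-0.0, 0.0, -1.0]]
ft_force: [-0.1, 0.1, -5.1]
gripper_width: 0.72
```

Call:
step_arm(deltas=[{"x": 0,"y": 0,"z": 0.002,"wx": 0,"wy": 0,"wz": 0},{"x": 0,"y": 0,"z": 0,"wx": 0,"wy": 0,"wz": 0}])

```text
time: 33.95
ee_pos: [666.2, -187.5, 125.3]
tcp_rot: [[-0.165, 0.986, 0.0], [0.986, 0.165, -0.0], [-0.0, 0.0, -1.0]]
ft_force: [-1.7, 0.4, -1.4]
gripper_width: 0.722
```

Contact (Fz +3.7 N). I release, rise and draw back.

Call:
step_arm(deltas=[{"x": 0,"y": 0,"z": 0,"wx": 0,"wy": 0,"wz": 0},{"x": 0,"y": 0,"z": 0,"wx": 0,"wy": 0,"wz": 0},{"x": 0,"y": 0,"z": 0,"wx": 0,"wy": 0,"wz": 0},{"x": 0,"y": 0,"z": 0,"wx": 0,"wy": 0,"wz": 0},{"x": 0,"y": 0,"z": 0,"wx": 0,"wy": 0,"wz": 0},{"x": 0,"y": 0,"z": -0.03,"wx": 0,"wy": 0,"wz": 0},{"x": 0,"y": 0,"z": -0.1,"wx": 0,"wy": 0,"wz": 0},{"x": 0,"y": 0,"z": -0.16,"wx": 0,"wy": 0,"wz": 0},{"x": 0,"y": 0,"z": -0.13,"wx": 0,"wy": 0,"wz": 0},{"x": 0,"y": 0,"z": 0,"wx": 0,"wy": 0,"wz": 0}], grip=-1)

```text
time: 35.2
ee_pos: [668.7, -188.2, 256.9]
tcp_rot: [[-0.165, 0.986, 0.009], [0.986, 0.165, -0.003], [-0.004, 0.009, -1.0]]
ft_force: [0.7, -0.3, 0.2]
gripper_width: 1.0
```

Call:
step_arm(deltas=[{"x": 0,"y": -0.08,"z": 0,"wx": 0,"wy": 0,"wz": 0},{"x": 0,"y": -0.15,"z": 0,"wx": 0,"wy": 0,"wz": 0},{"x": 0,"y": -0.15,"z": 0,"wx": 0,"wy": 0,"wz": 0},{"x": 0,"y": -0.15,"z": 0,"wx": 0,"wy": 0,"wz": 0},{"x": 0,"y": -0.15,"z": 0,"wx": 0,"wy": 0,"wz": 0},{"x": 0,"y": -0.06,"z": 0,"wx": 0,"wy": 0,"wz": 0},{"x": 0,"y": 0,"z": 0,"wx": 0,"wy": 0,"wz": 0},{"x": 0,"y": 0,"z": 0,"wx": 0,"wy": 0,"wz": 0}])

```text
time: 36.2
ee_pos: [448.2, -224.0, 250.7]
tcp_rot: [[-0.165, 0.986, 0.001], [0.986, 0.165, 0.0], [-0.0, 0.001, -1.0]]
ft_force: [-0.1, 1.5, -0.3]
gripper_width: 0.997
```

Run:
```python
from h import *
go(0,0,0)
p,d=robot.read_camera('top');cv2.imwrite('pics/top1.png',p[:,:,::-1])
q,_=robot.read_camera('scene');cv2.imwrite('pics/scene1.png',q[:,:,::-1])
W=cloud('top',d);W0=cloud('top',np.load('pics/top0.npy'))
for n,x,y,h in(('c4',621.5,78,93),('c3',635,-10,118),('c2',651,-98,143),('c1',666,-187,168)):
    m=(d>0)&(abs(W[...,2]-h)<6)&(np.hypot(W[...,0]-x,W[...,1]-y)<45);w=W[m];c=cv2.minEnclosingCircle(w[:,:2].astype(np.float32));print(n,m.sum(),w.mean(0).round(1),np.round(c[0],1),round(c[1],1))
for n,s,a in(('bottle',(slice(170,235),slice(185,235)),60),('crock',(slice(115,200),slice(425,500)),80),('mug',(slice(260,325),slice(365,420)),30)):
    for V in(W0,W):
        w=V[s];m=(w[...,2]>a)&(w[...,2]<300);print(n,m.sum(),w[m].mean(0).round(1))
```

```text
t 36.2 pos [ 448.2 -224.   250.7] yaw 9.52 tilt [0.0009 0.0001] | share [ 0.984 -1.351  0.835] wz -0.02 F [-0.1  1.5 -0.3] w 0.997
c4 316 [620.4  77.5  93.4] [621.2  78.2] 23.4
c3 418 [632.7 -10.5 118.6] [633.3 -11. ] 26.2
c2 544 [649.5 -98.8 143.4] [650.7 -98.9] 29.4
c1 677 [ 664.1 -188.8  168.8] [ 664.6 -189.7] 32.3
bottle 855 [602.5 235.6 147.7]
bottle 859 [602.4 235.6 147.2]
crock 1519 [ 707.6 -315.9  154.1]
crock 1524 [ 707.7 -315.9  153.9]
mug 532 [ 417.5 -167.6   70.8]
mug 526 [ 417.3 -167.6   71. ]
```

View pics/scene1.png

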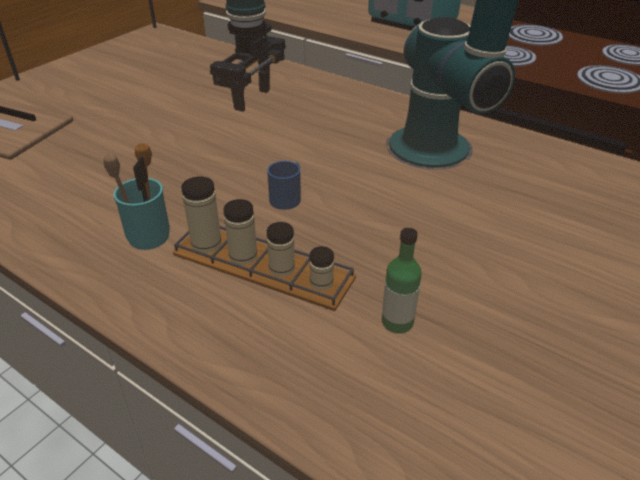

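View pics/top1.png

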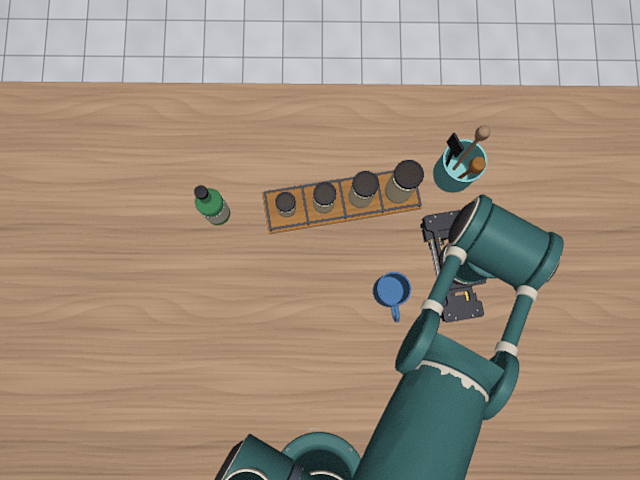

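The scene view shows all four upright in the rack, tallest at (200,215) by the crock down to shortest at (321,267) by the bottle. The top view agrees, with the gripper clear of everything.

```bash
python3 -c "
from bench import robot
print(robot.close_job())"
```

```text
the job is handed in; nothing more can be done
None
```

All four canisters are back in the rack, one to a bay, running tallest by the crock, then second, third and shortest by the oil bottle. I placed them shortest first, lowering each in steps of about 1 mm or less until the wrist force showed it resting on the base. The job was handed in at about 36 s of the 112 s allowed.

**Placement:** The last top-camera reading had the lid tops at 93, 119, 143 and 169 mm. Those match 18 mm plus each canister's height, so all are seated. All four look upright in the pictures, and their centres are within about 3 mm of the bay centres.

**Bystanders:** The crock, bottle and mug read within 0.3 mm of where they started, and the gripper was open and clear of everything.

**Disagreements:** The top and wrist cameras differed by about 2–3 mm, mostly in y, on the rack and canister positions. I used values in between, and the bay clearance covered the difference. My first two move calls were refused because rows need every field, and nothing moved. No check failed.

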